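# Hold a repair jig's clamp arm open behind its ratchet click

### The arm

A 6-joint arm with a two-finger parallel gripper is mounted at the origin on the work surface. World frame = base frame: x ahead of the robot, y to its left, z up, the work surface at z = 0. Lengths are in m, angles in rad, forces in N, time in s.
With the tool pointing down it reaches from about 0.3 to 0.75 m from the base axis. Payload 8.5 kg.
Tool frame: the origin (TCP) lies between the finger pads; the fingertips stand 14 mm ahead of it and the grasp point (between the pads) lies 5 mm behind it; z points along the fingers, y is the line along which they close (so a half turn about z gives the same grasp; the last joint's range is limited). The gripper opens to 88 mm and grips with 3 to 60 N. Pads are 18 mm wide; open, the fingers measure 123 mm over their backs; the gripper's body (75 mm by 187 mm) begins 45 mm behind the grasp point.
Start: joints at [-1.36, 0.381, 1.297, -0, 1.464, -0.215], TCP at [0.227, -0.501, 0.253] pointing down, gripper open.
Joint ranges: [-3.11, 3.11], [-0.89, 2.33], [0.22, 2.48], [-1.42, 4.56], [0.17, 2.85], [-2.88, 2.88]. Speed limits (rad/s): [2.39, 2.39, 3.14, 3.14, 3.14, 3.14].

### API

Orientations are given as [roll, pitch, yaw] about the fixed x, y, z axes, in that order (R = Rz(yaw) Ry(pitch) Rx(roll)).
In Python, from plant import ctrl, optics, job gives the robot as it stands. The module is installed in compiled form; this text tells all that it offers.
- The arm moves only by the tool jog_arm, never from a script. Its argument "rows" is a list of rows, each an object with "grip": the finger opening in cm, from 0 to 8.81; "travel": the shift along the tool's x, y, z in cm, a list of three; "twist": the turn, a rotation vector about the tool's x, y, z in degrees, a list of three. In form: [{"grip": grip, "travel": [tx, ty, tz], "twist": [wx, wy, wz]}, ...]. A call has 1 to 8 rows; each row shifts and turns the commanded pose from where the row before left it, along the tool's axes as they then stand; what a row does not reach is not made up. A row lasts 1/10 s, in which the tool goes at most 50 mm and 8.59 degrees, less where a joint would pass 70% of its speed; a pose out of reach is approached as far as the arm can. A call is refused whole if a number of a shift passes 5 or a number of a turn 8.59, either way. A call with a gripper value outside its range is refused whole. The fingers move at their own pace and stop on an object; "newtons" is the grip in N (left out, the last holds). Time passes only in rows, so rows that do not move let the fingers close. It gives the time, the measured TCP pose, the force, the opening and the grip force at its end, in the units of the state.
- ctrl.get_state(): the state, without advancing time (a new reading comes with each control period).
- optics.read_camera(name): name is "scene" or "side" or "wrist"; returns a dict with "img" (480x640x3 uint8, red, green, blue), "fx", "fy", "cx", "cy" (pixels), "dist" ([k1, k2, p1, p2, k3] as OpenCV has them; the pictures are not rectified), "rvec" (rotation vector, rad) and "tvec" (3), from world to camera coordinates, as OpenCV has them; the wrist camera has in their place "T_tool_cam" (4x4, takes a point from camera to tool coordinates, whose origin is the TCP and whose axes are the flange's). Camera axes: x right, y down, z forward; pixel columns grow to the right and rows downward; lengths in m; the calibration is good to about 2 mm. A picture is of the moment at which its call begins: read the wrist's pose just before it. There is no depth.
- job.finish_job(): hands the job in; it is judged then, once.
The state is a dict: "clock": time; "joints": joint angles; "dq": joint speeds; "joint_efforts": joint torques, N m; "position": TCP position; "tool_rot": TCP orientation; "contact_force": force on the tool from outside, world axes, zero at the start; "moment": the same for the moment, N m; "opening": opening from 0.0 (shut) to 1.0 (fully open); "finger_force": force on a finger pad.
Only numpy, scipy, OpenCV 4.12 (cv2) and the standard library are available. Lean on these libraries where they do the work, as an engineer would, in place of code of your own. Each camera call takes 0.05 s, during which the arm holds its last target. There are 200 camera calls.

### The job

Find which bay of the two-bay board jig holds the green circuit board (the other holds a bare copper panel). Push that bay's sprung clamp arm outward, away from the board, until its ratchet has clicked, and keep holding it pressed a little behind the click, with the spring pushing on your fingers rather than hanging on the pawl and without jamming it against its back stop, so the board can be lifted out; finish while still holding it. Leave the other arm, both boards and the things lying around where they are.

Things in the scene. Friction and masses are not known exactly. Their poses are not given: they have to be found in the camera images.
- jig: Dark two-bay board jig, fixed, plate 270 x 330 x 12 mm. Origin on the bench, 15 mm along +x from the plate centre, midway between the bays; x away from the robot, y to the left bay. Bays centred at x 45, y +60 (left) and -60 mm (right), with rails 24 mm high on three sides. Arm pivots at x -60, y +/-125; posts at rest at x 40, y +/-125 mm.
- circuit_board: Green circuit board with black chips, 110 x 75 x 3 mm, parts on top up to 13 mm above its underside; loose, flat in one of the bays. Origin centre of underside, 15 mm above the bench. Jig y above 0: left bay, below 0: right bay.
- blank_panel: Bare copper-coloured panel, 110 x 75 x 3 mm, loose, in the other bay. Origin centre of underside.
- swing_left (a joint): left arm's swing, rad: 0 at rest (closed), grows as the post moves outward to the jig's +y, left (counter-clockwise from above). A spring drives it back: at the post about 3 N at 0, 7 to 8 N at 0.55. From about 0.1 a tail pin pushes the pawl out; at about 0.41 it passes and the pawl snaps in (click); let go, the arm then returns only to about 0.40 and rests on the pawl. Back stop at 0.78.
- swing_right (a joint): right arm's swing, rad: 0 at rest (closed), grows as the post moves outward to the jig's -y, right (clockwise from above). A spring drives it back: at the post about 3 N at 0, 7 to 8 N at 0.55. From about 0.1 a tail pin pushes the pawl out; at about 0.41 it passes and the pawl snaps in (click); let go, the arm then returns only to about 0.40 and rests on the pawl. Back stop at 0.78.
- clamp_left: Left clamp arm (rigid). Origin on its pivot axis, 24 mm above the bench; x runs along the arm. Blue bar 14 mm wide, 27 to 37 mm above the bench, from 48 mm behind the pivot to 98 mm ahead; aluminium idler block 34 x 28 mm, top at 37 mm, 100 mm ahead of the pivot, with a white roller beside the board and the red push post on top (push it from the boards' side, or pinch it).
- clamp_right: Right clamp arm (rigid). Origin on its pivot axis, 24 mm above the bench; x runs along the arm. Blue bar 14 mm wide, 27 to 37 mm above the bench, from 48 mm behind the pivot to 98 mm ahead; aluminium idler block 34 x 28 mm, top at 37 mm, 100 mm ahead of the pivot, with a white roller beside the board and the red push post on top (push it from the boards' side, or pinch it).
- post_left (a point): Centre of the top of the red post of the left arm, 82 mm above the bench; the post is 18 mm in diameter and free from 37 mm (top of the idler block) up to here. It is 100 mm from the pivot and travels on an arc about the pivot.
- post_right (a point): Centre of the top of the red post of the right arm, 82 mm above the bench; the post is 18 mm in diameter and free from 37 mm (top of the idler block) up to here. It is 100 mm from the pivot and travels on an arc about the pivot.
- pawl_left (a joint): Brass sprung pawl slider of the left arm with a black knob, on the robot's side of the pivot, m. 0 = snapped in; grows to about 0.008 as the pin pushes it out. It works by itself; no need to touch it.
- pawl_right (a joint): Brass sprung pawl slider of the right arm with a black knob, on the robot's side of the pivot, m. 0 = snapped in; grows to about 0.008 as the pin pushes it out. It works by itself; no need to touch it.
- screwdriver: Screwdriver, 160 mm long, lying on the bench beyond the jig; bystander.
- flux_jar: Small closed jar, 44 mm in diameter, 45 mm tall, beyond the jig; bystander. Origin centre of underside.
- parts_tray: Blue plastic parts tray, 100 x 70 x 22 mm, on the bench beside the jig; bystander. Origin centre of underside.
There are look-alikes about, which are no part of the job. There is more than one size of the circuit_board; the job needs the largest.

How it is judged:
On the way:
1. the arm of the circuit board's bay has been pushed past its click (over 0.43 rad, pawl snapped in) (((y of circuit_board in the frame of jig above 0 m and value of joint swing_left above 0.43 rad and value of joint pawl_left below 0.003 m) or (y of circuit_board in the frame of jig below 0 m and value of joint swing_right above 0.43 rad and value of joint pawl_right below 0.003 m))), for 0.1 s.
At the end, for the whole second after the job is handed in: The clamp arm of the bay with the green circuit board is held still by the fingers (over 2 N on the arm) between 0.43 and 0.74 rad, behind the click with its pawl snapped in (within 3 mm) and short of the back stop; the other arm is under 0.10 rad and both boards lie within 12 mm of where they were (((y of circuit_board in the frame of jig above 0 m and value of joint swing_left between 0.43 and 0.74 rad and value of joint pawl_left below 0.003 m and velocity of joint swing_left between -0.15 and 0.15 rad/s and contact force between the fingers and clamp_left above 2 N and value of joint swing_right below 0.1 rad) or (y of circuit_board in the frame of jig below 0 m and value of joint swing_right between 0.43 and 0.74 rad and value of joint pawl_right below 0.003 m and velocity of joint swing_right between -0.15 and 0.15 rad/s and contact force between the fingers and clamp_right above 2 N and value of joint swing_left below 0.1 rad)) and not (distance of circuit_board from where it was at the start of the episode above 0.012 m) and not (distance of blank_panel from where it was at the start of the episode above 0.012 m)); the arm keeps its last pose, push and grip.
It fails at once if the arm of the bay with the copper panel is swung open by more than 0.15 rad ((y of circuit_board in the frame of jig above 0 m and value of joint swing_right above 0.15 rad) or (y of circuit_board in the frame of jig below 0 m and value of joint swing_left above 0.15 rad)).
It fails at once if a board is shifted more than 12 mm (distance of any of circuit_board, blank_panel from where it was at the start of the episode above 0.012 m).
It fails at once if a bystander is shifted more than 30 mm (distance of any of screwdriver, flux_jar, parts_tray from where it was at the start of the episode above 0.03 m).
It also fails if it takes over 32 s, if anything falls off the work surface, if the arm or the gripper's body presses on something with over 40 N, if the wrist force passes 120 N, or if a joint passes its speed limit or range.

## Working session

There is one attempt and no reset: what is moved stays moved. The work goes in short steps, Python scripts to look and compute and a tool call to move; the robot and the scene stay as the last step left them, time stands still between calls to the robot, and variables do not carry over. Pictures are saved under pics/ and viewed, at most 10 in all, crops included, and the job is handed in when it is done.

Besides the shell and the picture viewer there is one more tool, called after "Call:" in YAML: its name, and indented under it one key for each argument. jog_arm: Moves the arm, as the interface text tells. Its arguments: {"type":"object","properties":{"rows":{"type":"array"},"newtons":{"type":"number"}},"required":["rows"]}

```bash
mkdir -p pics
python3 - <<'E'
from plant import ctrl, optics
import cv2
s=ctrl.get_state();print(s['clock'],s['position'],s['tool_rot'],s['opening'])
for n in('scene','side'):
    c=optics.read_camera(n);cv2.imwrite(f'pics/{n}0.png',c['img'][:,:,::-1])
    print(n,c['fx'],c['rvec'],c['tvec'],c['dist'])
E
```

```text
0.0 [ 0.22710575 -0.50064297  0.25216033] [-3.14021180e+00 -2.94572487e-04  4.25812058e-01] 0.9998682878107937
scene 498.1837438631991 [ 1.84760193  1.89560204 -0.61720168] [ 0.0752544  -0.47124138  1.34902866] [-0.10964191  0.          0.          0.          0.        ]
side 482.8435994039539 [ 0.39897007 -2.73558985  1.21171464] [0.57554658 0.2208118  0.73546984] [-0.09136285  0.          0.          0.          0.        ]
```

View pics/scene0.png

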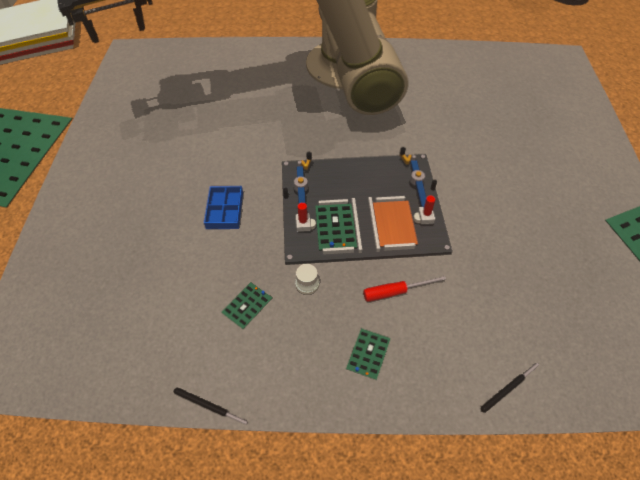

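View pics/side0.png

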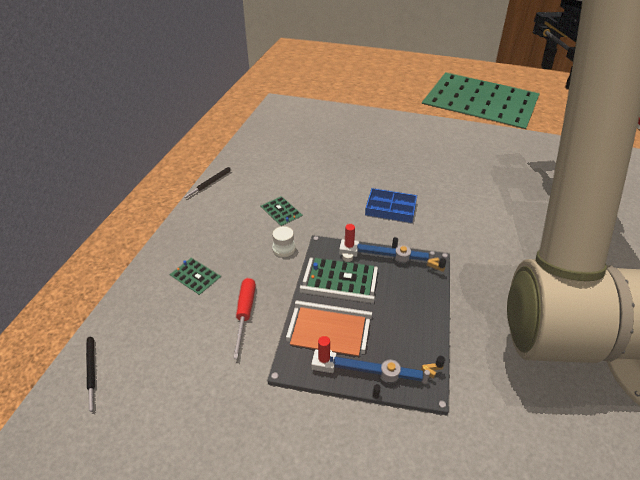

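The scene view shows the jig, with robot +y to image right. Green candidates:
- The board in the image-left bay, at (336,225).
- Two loose small boards, at (247,305) and (369,353).
- Big sheets off the mat, at (20,150) and (630,230).

The board seated in the bay fits the description, because it lies in a jig bay and should measure 110x75. Its post is at (302,213) and the copper panel's post is at (429,206). I'll measure these and confirm with a crop.

```bash
cat > h.py <<'E'
import numpy as np, cv2
from plant import ctrl, optics
def cast(c,px,z):
    K=np.array([[c['fx'],0,c['cx']],[0,c['fy'],c['cy']],[0,0,1]])
    u=cv2.undistortPoints(np.array(px,float).reshape(-1,1,2),K,np.array(c['dist'])).reshape(-1,2)
    R=cv2.Rodrigues(np.array(c['rvec']))[0];o=-R.T@np.array(c['tvec'])
    d=np.c_[u,np.ones(len(u))]@R
    return o+d*((z-o[2])/d[:,2])[:,None]
def blobs(mask,amin):
    n,l,st,ce=cv2.connectedComponentsWithStats(mask.astype(np.uint8))
    return [(st[i,4],ce[i],l==i) for i in range(1,n) if st[i,4]>=amin]
def hsv(c): return cv2.cvtColor(c['img'],cv2.COLOR_RGB2HSV).astype(int)
E
python3 - <<'E'
from h import *
np.set_printoptions(precision=4,suppress=True)
for n in('scene','side'):
    c=optics.read_camera(n);h=hsv(c);H,S,V=h[...,0],h[...,1],h[...,2]
    for a,p,m in blobs(((H<5)|(H>174))&(S>180)&(V>90),60): print(n,'red',a,p,cast(c,[p],.0595)[0])
    for nm,m in(('green',(H>50)&(H<90)&(S>70)),('cop',(H>4)&(H<12)&(S>150)&(V>150))):
        for a,p,b in blobs(cv2.morphologyEx(m.astype(np.uint8),cv2.MORPH_CLOSE,np.ones((7,7))),300):
            q=cv2.findContours(b.astype(np.uint8),0,2)[0][0]
            w=cast(c,q.reshape(-1,2),.018)[:,:2].astype(np.float32)
            r=cv2.minAreaRect(w*1000);print(n,nm,a,p,np.array(r[0]),np.array(r[1]),r[2])
    if n=='scene':
        print('screws',cast(c,[(285,163),(427,157),(447,247),(290,257)],.012))
        cv2.imwrite('pics/crop.png',cv2.resize(c['img'][140:270,270:460,::-1],None,fx=4,fy=4,interpolation=cv2.INTER_CUBIC))
E
```

```text
scene red 135 [429.0741 204.3556] [0.5453 0.1578 0.0595]
scene red 139 [302.0072 211.2662] [ 0.5684 -0.0925  0.0595]
scene red 526 [384.7281 290.5875] [0.7414 0.0606 0.0595]
scene green 3781 [ 23.5327 146.3631] [ 368.2397 -829.5012] [223.4321 292.4695] 78.85200500488281
scene green 1482 [335.2409 225.9636] [570.8992 -26.9338] [109.5798  74.0436] 5.45514440536499
scene green 921 [628.0706 228.5668] [560.3034 574.8005] [ 71.4816 143.3373] 70.22038269042969
scene green 1053 [246.5005 305.1899] [ 753.021  -185.8381] [52.2642 77.6303] 53.890010833740234
scene green 1308 [368.0711 353.5076] [840.5861  32.0214] [52.1605 77.7578] 70.56777954101562
scene cop 1531 [394.2992 222.4742] [559.2053  92.6377] [108.9547  73.8468] 5.540287017822266
screws [[ 0.3942 -0.141   0.012 ]
 [ 0.3679  0.1795  0.012 ]
 [ 0.6142  0.1947  0.012 ]
 [ 0.6445 -0.1139  0.012 ]]
side red 432 [245.4722 296.5324] [0.6952 0.0966 0.0595]
side red 201 [323.9055 347.2587] [0.5465 0.1533 0.0595]
side green 3632 [483.0003  99.3106] [ 350.7807 -818.6384] [235.9988 293.09  ] 79.1891098022461
side green 591 [280.8765 210.4078] [ 734.5077 -171.3354] [52.3059 77.7694] 54.0389404296875
side green 882 [194.7902 275.9263] [821.533   46.1399] [52.5018 77.8085] 70.15406036376953
side green 1598 [340.617  275.8667] [568.1888 -29.485 ] [109.7526  70.0848] 5.115241050720215
side cop 2388 [328.5519 330.3304] [557.1227  92.953 ] [109.6074  73.9992] 5.333377361297607
```

View pics/crop.png

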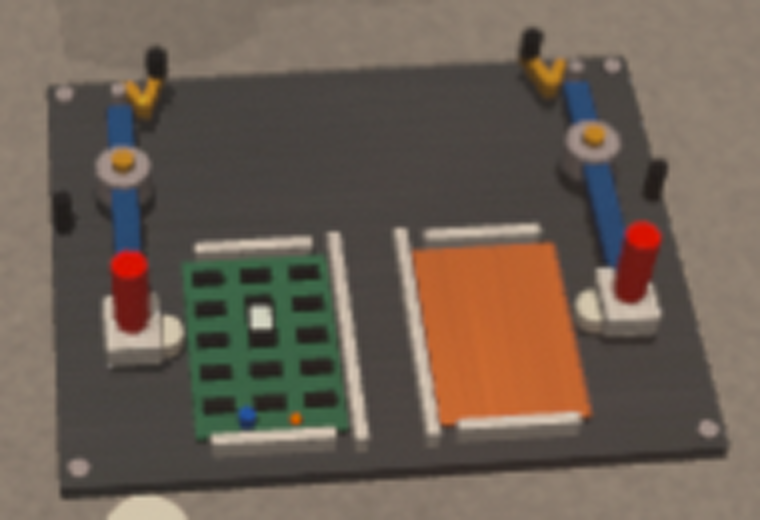

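The crop confirms it. The green board with chips is in the image-left bay, which is robot -y, the right bay. It measures 110x74 mm, while the look-alikes are 78x52 or about 290x225. The copper panel is on the left.

- **Jig:** yaw is about 5.3°, and the post spacing of 251 mm agrees with the nominal 250.
- **Right post at rest:** about (0.569, -0.0925).
- **Right pivot:** about (0.471, -0.102).

I'm moving to above the right post.

Call:
jog_arm:
  rows:
    - {"grip": 5, "travel": [2, -1, 0], "twist": [0, 0, 0]}
    - {"grip": 5, "travel": [3.2, -1.5, 0], "twist": [0, 0, 0]}
    - {"grip": 5, "travel": [3.2, -1.5, 0], "twist": [0, 0, 0]}
    - {"grip": 5, "travel": [3.2, -1.5, 0], "twist": [0, 0, 0]}
    - {"grip": 5, "travel": [3.2, -1.5, 0], "twist": [0, 0, 0]}
    - {"grip": 5, "travel": [3.2, -1.5, 0], "twist": [0, 0, 0]}
    - {"grip": 5, "travel": [3.2, -1.5, 0], "twist": [0, 0, 0]}
    - {"grip": 5, "travel": [3.2, -1.5, 0], "twist": [0, 0, 0]}

```text
clock: 1.0
position: [0.4026, -0.2941, 0.2527]
tool_rot: [-3.141, 0.0, 0.426]
contact_force: [-0.6, -0.3, -0.1]
opening: 0.566
finger_force: 0.0
```

Call:
jog_arm:
  rows:
    - {"grip": 5, "travel": [3.2, -1.5, 0], "twist": [0, 0, 0]}
    - {"grip": 5, "travel": [3.2, -1.5, 0], "twist": [0, 0, 0]}
    - {"grip": 5, "travel": [3.2, -1.5, 0], "twist": [0, 0, 0]}
    - {"grip": 5, "travel": [3.2, -1.5, 0], "twist": [0, 0, 0]}
    - {"grip": 5, "travel": [0, 0, 2], "twist": [0, 0, 6]}
    - {"grip": 5, "travel": [0, 0, 2], "twist": [0, 0, 7]}
    - {"grip": 5, "travel": [0, 0, 2], "twist": [0, 0, 6]}
    - {"grip": 5, "travel": [0, 0, 1], "twist": [0, 0, 0]}

```text
clock: 1.8
position: [0.4932, -0.1875, 0.1812]
tool_rot: [-3.14, 0.002, 0.093]
contact_force: [-0.8, 0.3, -0.6]
opening: 0.567
finger_force: 0.0
```

Call:
jog_arm:
  rows:
    - {"grip": 5, "travel": [2.1, -2.1, 0], "twist": [0, 0, 0]}
    - {"grip": 5, "travel": [2.1, -2.1, 0], "twist": [0, 0, 0]}
    - {"grip": 5, "travel": [2.1, -2.1, 0], "twist": [0, 0, 0]}
    - {"grip": 5, "travel": [2.1, -2.2, 0], "twist": [0, 0, 0]}
    - {"grip": 5, "travel": [0, 0, 0], "twist": [0, 0, 0]}
    - {"grip": 5, "travel": [0, 0, 0], "twist": [0, 0, 0]}

```text
clock: 2.4
position: [0.5693, -0.0952, 0.1828]
tool_rot: [3.141, 0.0, 0.097]
contact_force: [0.1, 0.6, -0.1]
opening: 0.569
finger_force: 0.0
```

Run:
```python
from h import *
from scipy.spatial.transform import Rotation as Ro
s=ctrl.get_state();c=optics.read_camera('wrist');print(s['position'],s['tool_rot'],s['clock'])
T=np.eye(4);T[:3,:3]=Ro.from_euler('xyz',s['tool_rot']).as_matrix();T[:3,3]=s['position']
M=np.linalg.inv(T@np.array(c['T_tool_cam']))
c['rvec']=cv2.Rodrigues(M[:3,:3])[0];c['tvec']=M[:3,3]
h=hsv(c);H,S,V=h[...,0],h[...,1],h[...,2]
im=c['img'][:,:,::-1].copy()
for a,p,m in blobs(((H<5)|(H>174))&(S>180)&(V>200),60):
    print('red bright',a,p,cast(c,[p],.082)[0])
    cv2.circle(im,tuple(int(v) for v in p),4,(255,0,0),-1)
cv2.imwrite('pics/w1.png',im)
```

```text
[ 0.56933448 -0.09521973  0.18279907] [3.14136837e+00 7.03218164e-05 9.71783623e-02] 2.4
red bright 2135 [119.96346604  20.76721311] [0.69645624 0.03484474 0.082     ]
red bright 276 [313.45289855 246.22826087] [ 0.56840126 -0.09351787  0.082     ]
```

View pics/w1.png

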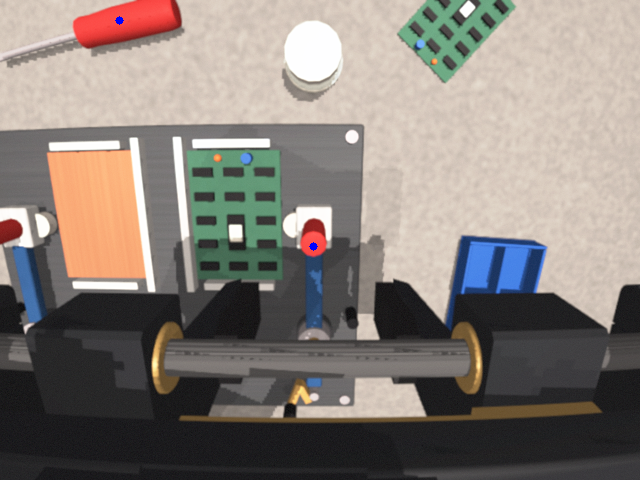

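The wrist view shows the red post top at (314,243), centred between the fingers, with its position agreeing within 2 mm. Descending and pinching it.

Call:
jog_arm:
  rows:
    - {"grip": 5, "travel": [0, 0, 2], "twist": [0, 0, 0]}
    - {"grip": 5, "travel": [0, 0, 2.5], "twist": [0, 0, 0]}
    - {"grip": 5, "travel": [0, 0, 2.5], "twist": [0, 0, 0]}
    - {"grip": 5, "travel": [0, 0, 2], "twist": [0, 0, 0]}
    - {"grip": 5, "travel": [0, 0, 1.5], "twist": [0, 0, 0]}
    - {"grip": 5, "travel": [0, 0, 1.2], "twist": [0, 0, 0]}
    - {"grip": 5, "travel": [0, 0, 0.5], "twist": [0, 0, 0]}
    - {"grip": 5, "travel": [0, 0, 0], "twist": [0, 0, 0]}

```text
clock: 3.25
position: [0.5691, -0.0957, 0.0605]
tool_rot: [-3.141, 0.001, 0.094]
contact_force: [-0.7, -1.6, -0.1]
opening: 0.568
finger_force: 0.0
```

Call:
jog_arm:
  rows:
    - {"grip": 3, "travel": [0, 0, 0], "twist": [0, 0, 0]}
    - {"grip": 2, "travel": [0, 0, 0], "twist": [0, 0, 0]}
    - {"grip": 1, "travel": [0, 0, 0], "twist": [0, 0, 0]}
    - {"grip": 1, "travel": [0, 0, 0], "twist": [0, 0, 0]}
    - {"grip": 1, "travel": [0, 0, 0], "twist": [0, 0, 0]}
    - {"grip": 1, "travel": [0, 0, 0], "twist": [0, 0, 0]}
  newtons: 25

```text
clock: 3.85
position: [0.5696, -0.095, 0.0611]
tool_rot: [-3.141, -0.001, 0.094]
contact_force: [1.8, 3.2, 3.5]
opening: 0.194
finger_force: 25.0
```

Call:
jog_arm:
  rows:
    - {"grip": 1, "travel": [-0.02, 0.7, 0], "twist": [0, 0, 4]}
    - {"grip": 1, "travel": [-0.02, 0.7, 0], "twist": [0, 0, 4]}
    - {"grip": 1, "travel": [-0.02, 0.7, 0], "twist": [0, 0, 4]}
    - {"grip": 1, "travel": [-0.02, 0.7, 0], "twist": [0, 0, 4]}
    - {"grip": 1, "travel": [-0.02, 0.7, 0], "twist": [0, 0, 4]}
    - {"grip": 1, "travel": [-0.02, 0.7, 0], "twist": [0, 0, 4]}
    - {"grip": 1, "travel": [-0.02, 0.7, 0], "twist": [0, 0, 4]}
    - {"grip": 1, "travel": [-0.02, 0.7, 0], "twist": [0, 0, 4]}

```text
clock: 4.65
position: [0.5586, -0.1484, 0.061]
tool_rot: [-3.14, 0.003, -0.467]
contact_force: [-3.4, 9.9, 8.1]
opening: 0.194
finger_force: 25.0
```

Call:
jog_arm:
  rows:
    - {"grip": 1, "travel": [0, 0.1, 0], "twist": [0, 0, 1]}
    - {"grip": 1, "travel": [0, 0, 0], "twist": [0, 0, 0]}
    - {"grip": 1, "travel": [0, 0, 0], "twist": [0, 0, 0]}
    - {"grip": 1, "travel": [0, 0, 0], "twist": [0, 0, 0]}
    - {"grip": 1, "travel": [0, 0, 0], "twist": [0, 0, 0]}

```text
clock: 5.15
position: [0.5582, -0.149, 0.061]
tool_rot: [-3.14, 0.003, -0.481]
contact_force: [-2.0, 9.6, 7.3]
opening: 0.194
finger_force: 25.0
```

Run:
```python
from h import *
s=ctrl.get_state();p=s['position'];print(s)
d=p[:2]-np.array([.471,-.1019]);print('r',np.hypot(*d),'swing',.093-np.arctan2(d[1],d[0]))
for n,(x,y,w,hh) in(('scene',(260,140,200,150)),('side',(260,200,200,150))):
    c=optics.read_camera(n);cv2.imwrite(f'pics/{n}2.png',cv2.resize(c['img'][y:y+hh,x:x+w,::-1],None,fx=4,fy=4,interpolation=cv2.INTER_CUBIC))
```

```text
{'clock': 5.15, 'joints': array([-0.46624285,  0.63025983,  1.47358064,  0.00176439,  1.04095536,
        1.58479545]), 'dq': array([-0.00071949, -0.00018908,  0.00112657,  0.00158579,  0.00047251,
       -0.00128859]), 'joint_efforts': array([ -5.03815681, -46.80128932, -18.37649345,  -1.46156464,
        -1.7343739 ,   0.09450458]), 'position': array([ 0.55819161, -0.14896648,  0.06096496]), 'tool_rot': array([-3.14011804,  0.00322481, -0.48113376]), 'contact_force': array([-2.04188698,  9.5740448 ,  7.31470034]), 'moment': array([1.55698723, 0.43006022, 0.10382406]), 'finger_force': 24.998774444684386, 'opening': 0.19437758988732143}
r 0.09908395784654458 swing 0.5879823866637764
```

View pics/scene2.png

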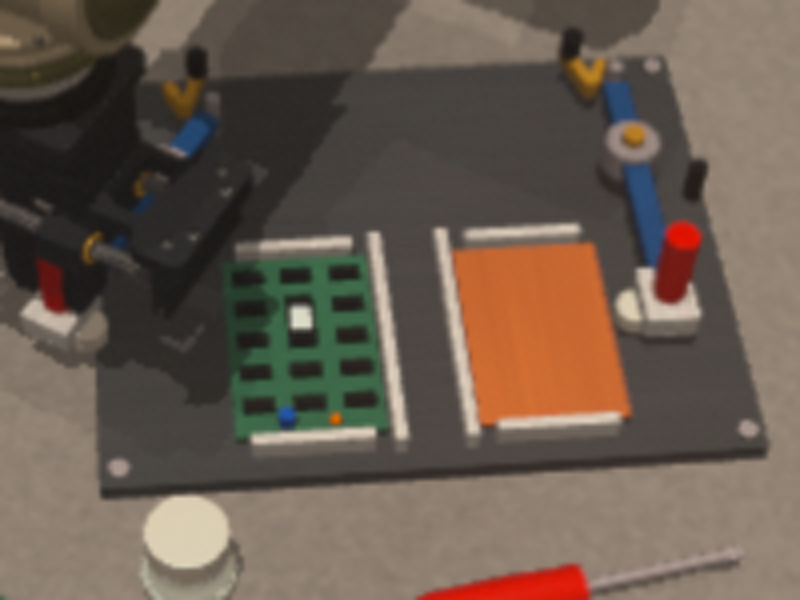

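View pics/side2.png

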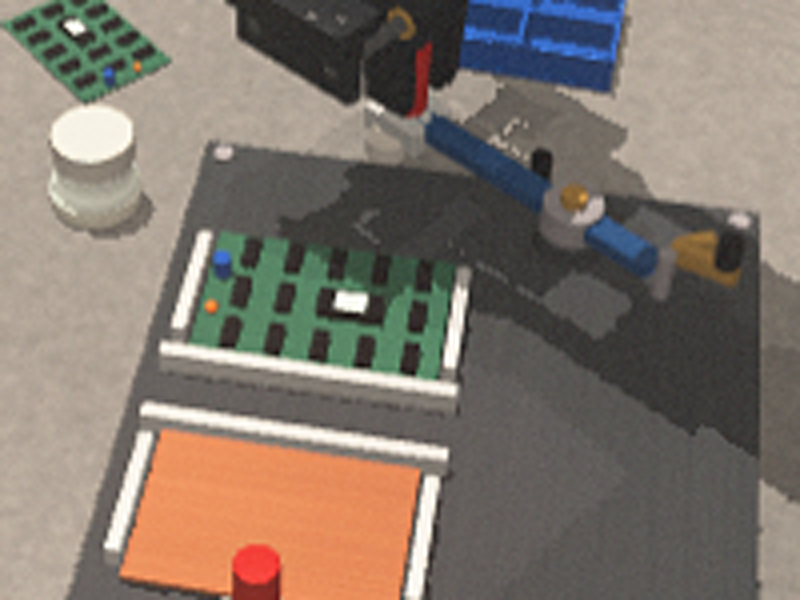

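The pictures show the green bay's arm swung out, with the post at crop (52,285) of the scene view held in the fingers. The tail is past the brass pawl, both boards and the other arm are unmoved, and the back stop at crop (541,160) of the side view is clear. Swing is about 0.58 rad, with about 9.8 N of sideways load, in line with the spring, on the still fingers. Handing in.

```bash
python3 -c "
from plant import job
print(job.finish_job())"
```

```text
the job is handed in; nothing more can be done
None
```

I handed the job in with the right bay's arm (the green board's bay) held pinched at about 0.58 rad by my estimate, past the click and short of the back stop; no verdict came back, but the last pictures showed the other arm and both boards unmoved.

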